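# Nip a steel bar in the micro-feed vise with coarse and fine knobs

## Task

Clamp the loose steel bar in the small micro-feed vise. Turn the large lower knob clockwise (seen from above) to bring the moving jaw up to about 3 mm from the bar without touching it, then turn only the small upper knob clockwise until the jaw has pushed the bar home against the brass stop pad and you feel it clamped with about 25 N, never more than 40 N; then let go. Leave the large knob alone once the jaw bears on the bar, and do not disturb the pliers, wax and dish lying around.

Things in the scene. Friction and masses are not known exactly. Their poses are not given: they have to be found in the camera images.
- vise: micro-feed vise base, fixed to the bench: a bed 64 mm wide, surface 20 mm above the bench, running along +y. Origin at bench level under where the knob axis starts, z up. On the bed rides an 80 x 84 mm grey saddle (dial plate on top, 50 mm above the bench) that carries both knobs and the jaw along +y. Nothing else within 150 mm of the knobs stands higher than 50 mm
- coarse_grip (a point): large lower knob: a fluted black disc, 60 mm diameter, 20 mm tall (from 52 to 72 mm above the bench), upright axis; the point is on the axis at half its height (62 mm above the bench) and travels with the saddle. Its axes are parallel to those of the vise and do not turn with the knob
- fine_grip (a point): small upper knob, on the same axis: a fluted aluminium cylinder, 28 mm diameter, 26 mm tall (from 76 to 102 mm above the bench, 4 mm clear of the large knob's top); the point is on the axis at half its height (89 mm above the bench), travels with the saddle, axes parallel to the vise's
- coarse_knob: the large knob as a turning body; origin on the axis at bench level; axes parallel to the vise's at the start. Clockwise from above drives the whole saddle (knobs and jaw with it) 10 mm per rad along the vise's +y: the hand must travel along with the knob. It starts at the end of its travel, can turn 3.6 rad, takes about 0.5 N m to turn and stays where it is left
- fine_knob: the small knob as a turning body; origin and axes as for the large one. Clockwise from above pushes the jaw out of the saddle, 3 mm per rad; the knob itself stays in place. Starts at the end of its travel, can turn 4 rad. It takes about 0.13 N m of steady friction to turn; a clamping load adds 0.003 N m per newton (25 N adds 0.075 N m). It stays where it is left
- jaw: moving jaw, a steel plate 50 mm wide, 8 mm thick, its top 37 mm above the bench, on stiff disc springs (about 30 N per mm); slides along the vise's +y. Its origin starts on the knob axis at bench level and moves with the jaw
- jaw_face (a point): centre of the jaw's clamping face, 105 mm ahead of the knob axis at the start, 26.5 mm above the bench; +y points at the bar
- bar: loose plain steel bar, 62 x 19 x 13 mm, 0.12 kg, lying across the bed between jaw and stop pad, its 62 mm length across the bed; the jaw clamps its 19 mm width. Origin at the centre of its underside, x axis across its 19 mm width
- bar_centre (a point): centre of the bar; its face towards the jaw is 9.5 mm from here, so the gap is the distance of jaw_face to this point along the vise's y, less 9.5 mm. At the start the gap is about 18 to 26 mm
- stop_face (a point): nominal centre of the stop pad's face (true within 1.7 mm along the vise), 26.5 mm above the bench
- pliers: chain-nose pliers, 128 x 37 x 8 mm, loose, lying on the bench beside the vise: leave alone
- wax_puck: round lump of beeswax, 44 mm diameter, 22 mm tall, loose on the bench behind the vise: leave alone
- tin: small round dish, 35 mm diameter, 11 mm tall, loose on the bench behind the vise: leave alone
- tailstock: fixed block, 54 mm wide, at the end of the bed, with a brass stop pad facing the jaw; origin on the bed under its front. The pad is screw-set: its true face lies up to 1.7 mm either side of stop_face, so where the bar seats must be felt. The bar first slides freely over a gap of 0 to 4 mm to it; then the load rises steeply: about 0.35 rad of the small knob takes it from 0 to 25 N

How it is judged:
By the outcome, as a careful person would: the job done as asked, in the order asked, and still so for the second after the job is handed in, with the robot touching nothing.
It also fails if it takes over 72 s, if anything falls off the work surface, if the arm or the gripper's body presses on something with over 40 N, if the wrist force passes 120 N, or if a joint passes its speed limit or range.

## Robot

A 7-joint arm with a two-finger parallel gripper is mounted at the origin on a cart in front of the work surface, level with it; the furniture and walls round the work are solid. World frame = base frame: x ahead of the robot, y to its left, z up, the work surface at z = 0. Lengths are in m, angles in rad, forces in N, time in s.
With the tool pointing down it reaches from about 0.425 to 0.925 m from the base axis. Payload 6.8 kg.
Tool frame: the origin (TCP) lies on the centre line of the jaws, within the pads' length; the fingertips stand 19 mm ahead of it and the grasp point (between the pads) is the TCP (bot.tcp_to_tips is the distance from the TCP to the fingertips, in m); x points along the fingers, y is the direction in which the jaws open and shut, and the axes are right-handed (so a half turn about x gives the same grasp; the last joint's range is limited). The gripper opens to 85 mm and grips with 20 to 120 N. Pads are 22 mm wide; open, the fingers measure 114 mm over their backs; the gripper's body (76 mm by 85 mm) begins 54 mm behind the grasp point. The pads swing forward as they close: fully open they stand 13 mm farther back than shut.
Start: joints at [1.218, 0.477, 0.022, 1.555, -0.011, 1.109, -0.083], TCP at [0.164, -0.655, 0.25] pointing down, gripper open.
Joint ranges: [-2.96, 2.96], [-0.34, 2.1], [-1.41, 1.46], [0.24, 2.44], [-1.37, 4.51], [0.17, 1.92], [-2.96, 2.96]. Speed limits (rad/s): [2.39, 2.39, 3.14, 3.14, 3.14, 3.14, 3.14].

## Interface

Orientations are given as a unit quaternion [w, x, y, z].
In Python, from station import status, eyes, bot gives the robot as it stands.
- The arm moves only by the tool apply_moves, never from a script. Its arguments are lists of equal length, an entry for each row: "travel": the shift along the tool's x, y, z in cm, a list of three; "turn": the turn, a rotation vector about the tool's x, y, z in rad, a list of three; "grip": the closure, from 0 (fully open) to 1 (shut). In form: {"travel": [[tx, ty, tz], ...], "turn": [[wx, wy, wz], ...], "grip": [grip, ...]}. A call has 1 to 8 rows; each row shifts and turns the pose as measured when the row begins, along the tool's axes as they then stand; what a row does not reach is not made up. A row lasts 1/12 s, in which the tool goes at most 41.7 mm and 7.16 degrees, less where a joint would pass 70% of its speed; a pose out of reach is approached as far as the arm can. A call is refused whole if a number of a shift passes 4.17 or a number of a turn 0.125, either way. A call with a gripper value outside its range is refused whole. The fingers move at their own pace and stop on an object; "newtons" is the grip in N (left out, the last holds). Time passes only in rows, so rows that do not move let the fingers close. It gives the time, the measured TCP pose, the force and the opening at its end, in the units of the state.
- status.get_obs(): the state, without advancing time (a new reading comes with each control period).
- eyes.read_camera(name): name is "side" or "top" or "wrist"; returns the picture (384x512x3 uint8, red, green, blue); there is no depth.
- eyes.calibration(name): a dict with "intrinsics" (3x3 intrinsics, pixels), "xyz" and "attitude" of the camera in the world; the wrist camera has in their place "T_tool_cam" (4x4, takes a point from camera to tool coordinates, whose origin is the TCP and whose axes are the tool frame's). Camera axes: x right, y down, z forward; pixel columns grow to the right and rows downward; lengths in m; the calibration is good to about 2 mm. A picture is of the moment at which its call begins: read the wrist's pose just before it. calibration takes no time and is no camera call.
- bot.hand_in(): hands the job in, once; it reports no verdict.
Trained networks look in the newest picture that a camera, given by its name, has taken for a name from the list of things; names that differ only in an ending like _2 or _b are one class to them, and where a whole thing is asked for, a point or a joint stands for the part that bears it (a point fixed in the world has none). Each returns a list of dicts, best first, with "score" (0 to 1); they miss things now and then, are a little off and sometimes report something else, mostly with a low value. They report only what shows in the picture. A call takes as long as a camera call.
- eyes.masks_of(thing, camera): "region" (384x512 bool, what is visible of it) and "rect" ([left, top, right, bottom] in pixels, round what is visible of it).
The state is a dict: "t": time; "q": joint angles; "joint_vel": joint speeds; "joint_torque": joint torques, N m; "eef_pos": TCP position; "tool_rot": TCP orientation; "contact_force": force on the tool from outside, world axes, zero at the start; "torque": the same for the moment, N m; "gripper_width": opening from 0.0 (shut) to 1.0 (fully open).
Only numpy, scipy, OpenCV 4.12 (cv2) and the standard library are available. Lean on these libraries where they do the work, as an engineer would, in place of code of your own. Each camera call takes 0.05 s, during which the arm holds its last target. There are 200 camera calls.

## Working session

There is one attempt and no reset: what is moved stays moved. The work goes in short steps, Python scripts to look and compute and a tool call to move; the robot and the scene stay as the last step left them, time stands still between calls to the robot, and variables do not carry over. Pictures are saved under pics/ and viewed, about 8 in all and at most 12, crops included, and the job is handed in when it is done.

Besides the shell and the picture viewer there is one more tool, called after "Call:" as name(argument=value, ...) on one line, values as JSON. apply_moves: Moves the arm, as the interface text tells. Its arguments: {"type":"object","properties":{"travel":{"type":"array"},"turn":{"type":"array"},"grip":{"type":"array"},"newtons":{"type":"number"}},"required":["travel","turn","grip"]}

```bash
ls; mkdir -p pics; python3 - <<'E'
from station import status, eyes, bot
import cv2, numpy as np
o=status.get_obs(); print(o)
ims=[]
for c in ("top","side"):
    im=eyes.read_camera(c); ims.append(im[:,:,::-1])
    cal=eyes.calibration(c); print(c,cal)
    for t in ("vise","coarse_knob","fine_knob","jaw","bar","tailstock","pliers","wax_puck","tin"):
        for r in eyes.masks_of(t,c)[:1]:
            ys,xs=np.nonzero(r["region"]); print(t,round(r["score"],2),r["rect"],xs.mean().round(1),ys.mean().round(1))
    cv2.imwrite(f"pics/{c}0.png",ims[-1])
print(eyes.calibration("wrist"), bot.tcp_to_tips)
E
```

```text
pics
{'t': 0.0, 'q': array([ 1.21793098,  0.47781263,  0.0223386 ,  1.55645897, -0.01155122,
        1.10929824, -0.08309511]), 'joint_vel': array([ 1.81065693e-03,  7.04796958e-04, -5.40167548e-06, -1.83871880e-04,
        1.57455714e-03, -8.72401747e-04, -1.27605779e-03]), 'joint_torque': array([-1.12081816e-03, -5.96445429e+01,  1.60797179e+00, -2.81195426e+01,
        1.25261623e-02,  9.51884984e-03, -1.75458820e-05]), 'eef_pos': array([ 0.16343726, -0.65433412,  0.24931407]), 'tool_rot': array([-0.08567892, -0.70170554, -0.08696774,  0.70192954]), 'contact_force': array([-0.59543098, -0.20135652, -0.49179707]), 'torque': array([ 0.02422687,  0.03218576, -0.06471013]), 'gripper_width': 1.0026027334876353}
top {'intrinsics': array([[430.3954369 ,   0.        , 251.74398869],
       [  0.        , 430.3954369 , 188.93749506],
       [  0.        ,   0.        ,   1.        ]]), 'xyz': array([0.38147135, 0.01867656, 0.90955222]), 'attitude': array([-0.05230436,  0.71446175, -0.69557933,  0.05457158])}
vise 0.96 [221.0, 164.2, 365.6, 236.8] 299.8 196.6
coarse_knob 0.95 [319.9, 168.8,
[... 1008 characters left out ...]
38.2 213.7
pliers 0.89 [182.2, 232.7, 207.3, 278.4] 192.0 254.4
wax_puck 0.86 [299.7, 240.2, 325.3, 265.7] 312.3 253.9
tin 0.62 [278.1, 214.9, 299.0, 233.7] 288.2 222.9
{'intrinsics': array([[319.76432807,   0.        , 252.69205309],
       [  0.        , 319.76432807, 192.91703795],
       [  0.        ,   0.        ,   1.        ]]), 'T_tool_cam': array([[-1.08579100e-04, -2.98173075e-01,  9.54511815e-01,
        -1.24235152e-01],
       [ 9.99999929e-01,  3.13239867e-04,  2.11604281e-04,
        -3.01453232e-04],
       [-3.62085853e-04,  9.54511770e-01,  2.98173019e-01,
        -7.62345370e-02],
       [ 0.00000000e+00,  0.00000000e+00,  0.00000000e+00,
         1.00000000e+00]])} 0.019
```

```bash
cat > h.py <<'E'
from station import status, eyes, bot
import cv2, numpy as np
from scipy.spatial.transform import Rotation as R
def rot(q): return R.from_quat(np.r_[q[1:],q[0]]).as_matrix()
def campose(c,o=None):
    k=eyes.calibration(c)
    if c=="wrist":
        T=np.eye(4);T[:3,:3]=rot(o["tool_rot"]);T[:3,3]=o["eef_pos"];T=T@k["T_tool_cam"]
        return k["intrinsics"],T[:3,:3],T[:3,3]
    return k["intrinsics"],rot(k["attitude"]),k["xyz"]
def toz(cp,uv,z):
    K,A,p=cp; d=A@np.linalg.inv(K)@np.r_[uv,1]; return p+d*(z-p[2])/d[2]
def proj(cp,P):
    K,A,p=cp; c=K@(A.T@(np.asarray(P)-p)); return c[:2]/c[2]
E
python3 - <<'E'
from h import *
o=status.get_obs(); print(rot(o["tool_rot"]).round(3))
t=campose("top");s=campose("side")
for n,c,uv,z in [("fine",t,(338.6,182.5),.095),("fine",s,(270.9,246.8),.089),("coarse",t,(334.1,185.5),.068),("coarse",s,(270.2,263.9),.062),("jaw",t,(285.7,198.8),.037),("jaw",s,(249.4,233.9),.034),("bar",t,(269.3,203.1),.033),("bar",s,(243.9,225.8),.03),("tail",t,(257.4,206.7),.04),("tail",s,(238.2,213.7),.04),("wax",t,(300.1,150),.015),("tin",t,(256.6,162.2),.006),("pliers",t,(288.4,250),.005)]:
    print(n,toz(c,uv,z).round(4))
a=cv2.imread("pics/top0.png")[120:270,200:380];b=cv2.imread("pics/side0.png")[180:330,165:345]
cv2.imwrite("pics/a.png",np.hstack([cv2.resize(x,None,fx=2.2,fy=2.2,interpolation=2) for x in (a,b)]))
E
```

```text
[[ 0.     0.242 -0.97 ]
 [ 0.    -0.97  -0.242]
 [-1.    -0.    -0.   ]]
fine [ 0.5227 -0.1487  0.095 ]
fine [ 0.5226 -0.1491  0.089 ]
coarse [ 0.5211 -0.1453  0.068 ]
coarse [ 0.5214 -0.1592  0.062 ]
jaw [ 0.496  -0.0523  0.037 ]
jaw [ 0.4953 -0.0522  0.034 ]
bar [ 0.4867 -0.0191  0.033 ]
bar [ 0.4869 -0.024   0.03  ]
tail [0.4779 0.0052 0.04  ]
tail [4.774e-01 2.000e-04 4.000e-02]
wax [ 0.6047 -0.0833  0.015 ]
tin [0.5775 0.0087 0.006 ]
pliers [ 0.3929 -0.0621  0.005 ]
```

View pics/a.png

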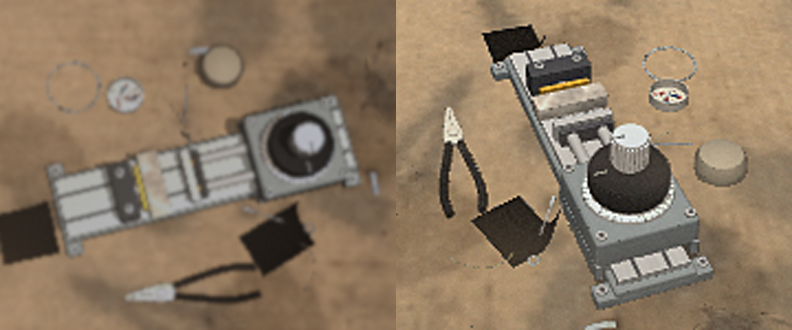

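The crops show the knob stack, jaw, bar and tailstock along one line, about 15° off world y; both cameras put the knob axis near (0.5225, -0.149). Next I move to a hover over the gap.

Call:
apply_moves(travel=[[0.2,-2.9,-2.6],[0.2,-2.9,-2.6],[0.2,-2.9,-2.6],[0.2,-2.9,-2.6],[0.2,-2.9,-2.6],[0.2,-2.9,-2.6],[0.2,-2.9,-2.6],[0.2,-2.9,-2.6]], turn=[[0,0,0],[0,0,0],[0,0,0],[0,0,0],[0,0,0],[0,0,0],[0,0,0],[0,0,0]], grip=[0,0,0,0,0,0,0,0])

```text
t: 1.67
eef_pos: [0.3082, -0.3783, 0.2322]
tool_rot: [-0.083, -0.701, -0.077, 0.704]
contact_force: [0.4, 0.3, 0.3]
gripper_width: 1.0
```

Call:
apply_moves(travel=[[0.8,-2.9,-2.6],[0.8,-2.9,-2.6],[0.8,-2.9,-2.6],[0.8,-2.9,-2.6],[0.8,-2.9,-2.6],[0.8,-2.9,-2.6],[0.8,-2.9,-2.6],[0.8,-2.9,-2.6]], turn=[[0,0,0],[0,0,0],[0,0,0],[0,0,0],[0,0,0],[0,0,0],[0,0,0],[0,0,0]], grip=[0,0,0,0,0,0,0,0])

```text
t: 2.33
eef_pos: [0.4654, -0.0936, 0.1675]
tool_rot: [0.085, 0.705, 0.073, -0.7]
contact_force: [0.5, -0.6, 1.1]
gripper_width: 1.001
```

Call:
apply_moves(travel=[[0.8,-2.7,-2.6],[0.6,-2.0,-2.0],[0.2,-1,-1],[0,0,0]], turn=[[0,0,0],[0,0,0],[0,0,0],[0,0,0]], grip=[0,0,0,0])

```text
t: 2.67
eef_pos: [0.5126, -0.0119, 0.15]
tool_rot: [0.088, 0.706, 0.079, -0.698]
contact_force: [0.6, 0.8, 0.6]
gripper_width: 1.0
```

```bash
cat > look.py <<'E'
from h import *
import sys
o=status.get_obs(); print(o["t"],o["eef_pos"].round(4),o["q"].round(2)); print(rot(o["tool_rot"]).round(3))
im=eyes.read_camera("wrist"); cv2.imwrite(f"pics/{sys.argv[1]}.png",im[:,:,::-1])
cp=campose("wrist",o)
Z=dict(fine_knob=.102,coarse_knob=.072,jaw=.037,bar=.033,tailstock=.045)
for n in sys.argv[2:]:
    for r in eyes.masks_of(n,"wrist")[:1]:
        reg=r["region"].astype(np.uint8); c=max(cv2.findContours(reg,0,1)[0],key=cv2.contourArea)
        b=cv2.boxPoints(cv2.minAreaRect(c)); ctr=b.mean(0)
        print(n,round(r["score"],2),np.round(r["rect"]),"ctr",toz(cp,ctr,Z[n]).round(4),"corners",b.round().tolist(),[toz(cp,x,Z[n])[:2].round(4).tolist() for x in b])
E
python3 look.py w1 jaw bar fine_knob coarse_knob tailstock
```

```text
2.6667 [ 0.5126 -0.0119  0.15  ] [ 0.19  0.36 -0.35  2.02  0.19  0.78 -1.61]
[[ 0.013  0.234 -0.972]
 [-0.011 -0.972 -0.234]
 [-1.     0.013 -0.01 ]]
jaw 0.84 [287. 190. 306. 256.] ctr [ 0.4996 -0.052   0.037 ] corners [[288.0, 191.0], [304.0, 191.0], [304.0, 255.0], [288.0, 255.0]] [[0.5239, -0.0387], [0.5268, -0.0508], [0.4737, -0.0663], [0.4707, -0.0534]]
bar 0.74 [224.  82. 268. 126.] ctr [0.578  0.0093 0.033 ] corners [[213.0, 106.0], [244.0, 75.0], [275.0, 106.0], [244.0, 137.0]] [[0.5729, 0.0314], [0.5989, 0.0143], [0.5832, -0.013], [0.556, 0.0039]]
fine_knob 0.86 [433. 229. 496. 280.] ctr [ 0.5272 -0.1403  0.102 ] corners [[424.0, 256.0], [449.0, 217.0], [503.0, 251.0], [479.0, 290.0]] [[0.5204, -0.1174], [0.5472, -0.1218], [0.534, -0.1631], [0.5056, -0.1601]]
coarse_knob 0.59 [394. 196. 487. 276.] ctr [ 0.5293 -0.1407  0.072 ] corners [[380.0, 233.0], [443.0, 173.0], [496.0, 229.0], [433.0, 289.0]] [[0.5186, -0.1018], [0.5684, -0.1276], [0.54, -0.1797], [0.4854, -0.1554]]
```

View pics/w1.png

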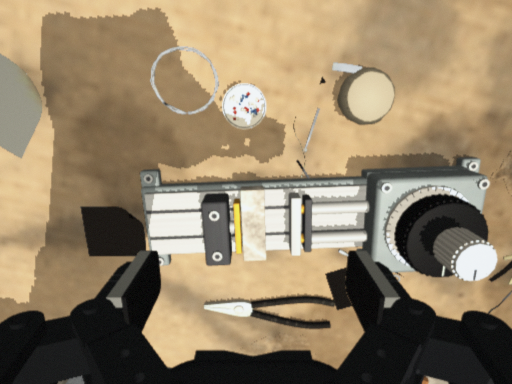

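The wrist view shows brass pad at columns 234–242, bar 242–266, jaw from about 290, and fine-knob top near (477,262). The network's "bar" hit at (246,104) is really the dish. I'll zoom in to measure the gap.

```bash
python3 - <<'E'
from h import *
o=status.get_obs(); cp=campose("wrist",o)
im=cv2.imread("pics/w1.png")
print(im[215,228:318].astype(int).mean(1).round().astype(int).tolist())
k=toz(cp,(477,262),.102); print("axis",k.round(4))
for n,uv,z in [("bar R",(266.5,200),.033),("bar R",(266.5,245),.033),("barL",(242,200),.033),("jaw",(291,200),.037),("jaw",(291,245),.037),("jaw back",(302,200),.037),("edge top L",(150,186),.02),("edge R",(360,178),.02)]: print(n,toz(cp,uv,z).round(4))
a=im[170:300,190:330]; b=im[170:300,370:510]
cv2.imwrite("pics/b.png",np.hstack([cv2.resize(a,None,fx=4,fy=4,interpolation=0)[:, :], ]))
E
```

```text
[30, 54, 146, 165, 165, 139, 165, 178, 185, 187, 189, 167, 124, 177, 226, 232, 228, 228, 224, 218, 215, 217, 213, 212, 209, 214, 223, 223, 218, 220, 223, 227, 232, 237, 238, 235, 224, 232, 234, 234, 235, 234, 234, 234, 234, 236, 235, 235, 235, 236, 236, 236, 236, 237, 233, 215, 177, 164, 164, 161, 140, 90, 86, 180, 235, 242, 242, 243, 243, 243, 243, 242, 229, 157, 70, 27, 34, 77, 100, 102, 104, 107, 106, 119, 213, 230, 230, 227, 229, 236]
axis [ 0.5201 -0.1575  0.102 ]
bar R [ 0.5092 -0.0312  0.033 ]
bar R [ 0.4709 -0.0406  0.033 ]
barL [ 0.5049 -0.0121  0.033 ]
jaw [ 0.5147 -0.0494  0.037 ]
jaw [ 0.4771 -0.0595  0.037 ]
jaw back [ 0.5166 -0.0579  0.037 ]
edge top L [0.4957 0.0637 0.02  ]
edge R [ 0.541  -0.1038  0.02  ]
```

View pics/b.png

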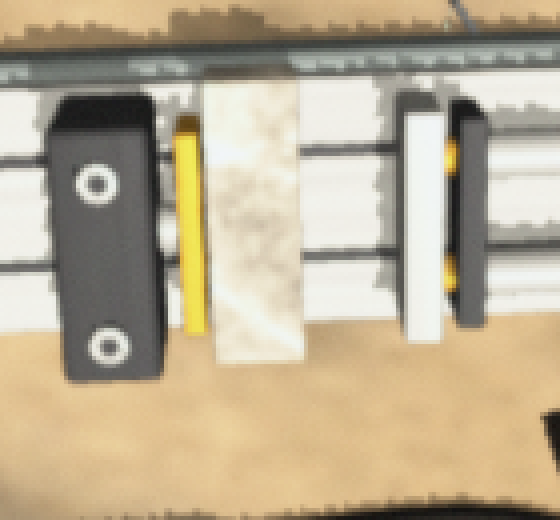

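Zoom: bar's near edge is at column 265.6 and the jaw's top front edge at 291.6, which gives a gap of about 21 mm. Jaw to knob axis comes out at 105.3 mm, which matches. I'll move over the knob and turn the hand counter-clockwise, so joint 7 has room for the clockwise turn.

Call:
apply_moves(travel=[[-1,3.5,0.6],[-1,3.5,0.6],[-1,3.5,0.6],[-1,3.5,0.6],[0,0,0],[0,0,0]], turn=[[0,-0.01,-0.014],[0,0,0],[0,0,0],[0,0,0],[-0.12,0,0],[-0.12,0,0]], grip=[0,0,0,0,0,0])

```text
t: 3.47
eef_pos: [0.5154, -0.1717, 0.1946]
tool_rot: [-0.165, -0.687, -0.162, 0.689]
contact_force: [-1.1, -0.1, -0.2]
gripper_width: 0.998
```

Call:
apply_moves(travel=[[0,0,0],[0,0,0],[0,0,0],[0,0,0],[0,0,0],[0,0,0],[0,0,0],[0,0,0]], turn=[[-0.12,0,0],[-0.12,0,0],[-0.12,0,0],[-0.12,0,0],[-0.12,0,0],[-0.12,0,0],[-0.12,0,0],[-0.12,0,0]], grip=[0,0,0,0,0,0,0,0])

```text
t: 4.13
eef_pos: [0.5076, -0.1876, 0.1973]
tool_rot: [-0.472, -0.526, -0.466, 0.532]
contact_force: [-0.7, -0.6, 0.5]
gripper_width: 0.999
```

Call:
apply_moves(travel=[[0,0,0],[0,0,0],[0,0,0],[0,0,0],[0,0,0],[0,0,0]], turn=[[-0.12,0,0],[-0.12,0,0],[-0.12,0,0],[-0.12,0,0],[0,0,0],[0,0,0]], grip=[0,0,0,0,0,0])

```text
t: 4.63
eef_pos: [0.5017, -0.1964, 0.1983]
tool_rot: [0.586, 0.393, 0.581, -0.405]
contact_force: [0.5, 0.1, 0.5]
gripper_width: 0.996
```

```bash
python3 look.py w2 jaw fine_knob coarse_knob
```

```text
4.6333 [ 0.5017 -0.1964  0.1983] [ 0.76  0.38 -0.63  1.9   0.3   0.95  0.36]
[[-0.003  0.932  0.363]
 [-0.018  0.363 -0.932]
 [-1.    -0.009  0.016]]
jaw 0.95 [284.   2. 347.  26.] ctr [ 0.4964 -0.0539  0.037 ] corners [[281.0, 17.0], [283.0, 1.0], [347.0, 7.0], [345.0, 23.0]] [[0.4736, -0.0663], [0.4704, -0.0556], [0.5189, -0.0415], [0.5228, -0.0521]]
fine_knob 0.98 [285. 131. 327. 167.] ctr [ 0.5209 -0.1484  0.102 ] corners [[284.0, 129.0], [326.0, 129.0], [326.0, 170.0], [284.0, 170.0]] [[0.502, -0.1408], [0.5284, -0.1305], [0.5407, -0.1563], [0.5131, -0.1671]]
coarse_knob 0.69 [261. 108. 342. 180.] ctr [ 0.5222 -0.148   0.072 ] corners [[263.0, 105.0], [339.0, 105.0], [339.0, 180.0], [263.0, 180.0]] [[0.4841, -0.1326], [0.5372, -0.1119], [0.5631, -0.1646], [0.5059, -0.1871]]
```

View pics/w2.png

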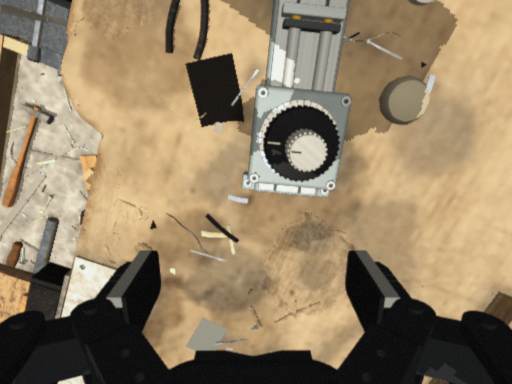

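The view shows the knob top at about (306,152), so the axis is near (0.5215, -0.150), agreeing with the top and side cameras. I'll centre over it, then look again.

Call:
apply_moves(travel=[[1,0.9,-0.9],[1.5,0.9,-0.9],[1.5,0.9,-0.9],[1,0.6,-0.6],[0,0,0],[0,0,0]], turn=[[0,0.016,0.009],[0,0,0],[0,0,0],[0,0,0],[0,0,0],[0,0,0]], grip=[0,0,0,0,0,0])

```text
t: 5.33
eef_pos: [0.5233, -0.1476, 0.1441]
tool_rot: [0.582, 0.402, 0.584, -0.398]
contact_force: [0.6, -0.6, 0.4]
gripper_width: 0.997
```

```bash
cat > off.py <<'E'
from h import *
import sys
P=np.array([float(x) for x in sys.argv[1:4]])
o=status.get_obs();A=rot(o["tool_rot"]);x=A[:,0]
print(o["t"],o["eef_pos"].round(4),"q7",o["q"][6].round(2),"F",o["contact_force"].round(1),"M",o["torque"].round(2),"w",round(o["gripper_width"],3))
print("travel cm",(A.T@(P-o["eef_pos"])*100).round(2),"level turn",(A.T@np.cross(x,[0,0,-1])).round(3),"yaw",np.arctan2(A[1,1],A[0,1]).round(3))
E
python3 off.py .5215 -.150 .073; python3 look.py w3 fine_knob coarse_knob; python3 off.py .5215 -.150 .073
```

```text
5.3333 [ 0.5233 -0.1476  0.1441] q7 0.22 F [ 0.6 -0.6  0.4] M [-0.06 -0.03  0.03] w 0.997
travel cm [ 7.11 -0.28  0.19] level turn [-0.    -0.005 -0.004] yaw 0.367
5.3333 [ 0.5233 -0.1476  0.1441] [ 0.66  0.46 -0.62  1.93  0.35  0.85  0.22]
[[ 0.002  0.933  0.359]
 [ 0.005  0.359 -0.933]
 [-1.     0.004 -0.005]]
fine_knob 0.9 [227. 201. 278. 258.] ctr [ 0.5212 -0.1451  0.102 ] corners [[227.0, 202.0], [274.0, 202.0], [274.0, 257.0], [227.0, 257.0]] [[0.5033, -0.1344], [0.5274, -0.1251], [0.5402, -0.1564], [0.5147, -0.1661]]
coarse_knob 0.59 [206. 172. 294. 258.] ctr [ 0.5213 -0.1454  0.072 ] corners [[207.0, 170.0], [294.0, 170.0], [294.0, 253.0], [207.0, 253.0]] [[0.4858, -0.1292], [0.5369, -0.1096], [0.5599, -0.163], [0.5044, -0.1843]]
5.4833 [ 0.5235 -0.1489  0.1451] q7 0.22 F [0.2 0.4 0.4] M [ 0.02  0.   -0.01] w 0.999
travel cm [ 7.21 -0.26  0.05] level turn [-0.    -0.003 -0.005] yaw 0.366
```

View pics/w3.png

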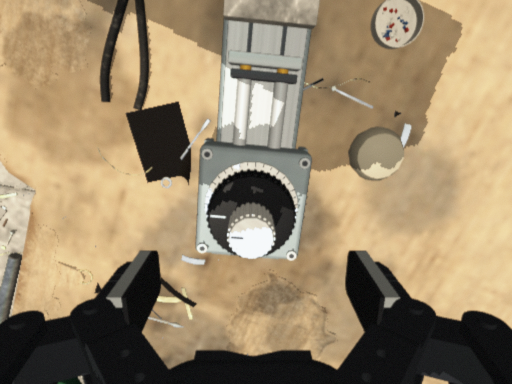

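Knob-top centre at (251,238) puts the axis at about (0.5225, -0.150). Descending to grip the large knob.

Call:
apply_moves(travel=[[1.5,-0.1,0],[2,-0.1,0.1],[2,0,0],[1.2,0,0],[0.6,0,0],[0,0,0],[0,0,0]], turn=[[0,-0.003,-0.005],[0,0,0],[0,0,0],[0,0,0],[0,0,0],[0,0,0],[0,0,0]], grip=[0,0,0,0,0,0,0])

```text
t: 6.07
eef_pos: [0.5236, -0.1551, 0.0704]
tool_rot: [0.584, 0.402, 0.579, -0.403]
contact_force: [-0.2, -0.4, 0.1]
gripper_width: 1.001
```

```bash
python3 off.py .5225 -.150 .071
```

```text
6.0667 [ 0.5236 -0.1551  0.0704] q7 0.14 F [-0.2 -0.4  0.1] M [ 0.03 -0.01 -0.  ] w 1.001
travel cm [-0.06  0.07 -0.52] level turn [ 0.     0.006 -0.003] yaw 0.359
```

Call:
apply_moves(travel=[[-0.05,0.1,-0.5],[0,0,0],[0,0,0]], turn=[[0,0.006,0],[0,0,0],[0,0,0]], grip=[0,0.1,0.1], newtons=80)

```text
t: 6.32
eef_pos: [0.5239, -0.1499, 0.0727]
tool_rot: [0.583, 0.404, 0.58, -0.402]
contact_force: [0.4, -0.3, 0.0]
gripper_width: 0.902
```

```bash
python3 off.py .5225 -.150 .071
```

```text
6.3167 [ 0.5239 -0.1499  0.0727] q7 0.13 F [ 0.4 -0.3  0. ] M [-0.01  0.02 -0.04] w 0.902
travel cm [ 0.17 -0.13 -0.04] level turn [-0.     0.001 -0.005] yaw 0.358
```

Call:
apply_moves(travel=[[0.15,-0.1,0],[0,0,0],[0,0,0],[0,0,0],[0,0,0]], turn=[[0,0,0],[0,0,0],[0,0,0],[0,0,0],[0,0,0]], grip=[0.2,0.4,0.4,0.4,0.4])

```text
t: 6.73
eef_pos: [0.5235, -0.1503, 0.0731]
tool_rot: [0.584, 0.404, 0.579, -0.401]
contact_force: [0.3, -0.0, -2.4]
gripper_width: 0.666
```

```bash
python3 off.py .5225 -.150 .071
```

```text
6.7333 [ 0.5235 -0.1503  0.0731] q7 0.13 F [ 0.3 -0.  -2.4] M [-0.01  0.    0.  ] w 0.666
travel cm [ 0.21 -0.08 -0.06] level turn [ 0.     0.003 -0.007] yaw 0.359
```

Call:
apply_moves(travel=[[0,0,-0.1],[0,0,-0.1],[0,-0.02,-0.1],[0,-0.03,-0.1]], turn=[[0.1,0,0],[0.1,0,0],[0.1,0,0],[0.1,0,0]], grip=[0.4,0.4,0.4,0.4])

```text
t: 7.07
eef_pos: [0.5223, -0.1464, 0.0731]
tool_rot: [0.49, 0.514, 0.485, -0.511]
contact_force: [0.0, 0.0, -0.7]
gripper_width: 0.668
```

```bash
python3 off.py .5225 -.150 .073
```

```text
7.0667 [ 0.5223 -0.1464  0.0731] q7 -0.22 F [ 0.   0.  -0.7] M [-0.07  0.24  0.47] w 0.668
travel cm [0.01 0.04 0.36] level turn [ 0.     0.001 -0.008] yaw -0.05
```

Call:
apply_moves(travel=[[0,-0.036,-0.093],[0,-0.045,-0.089],[0,-0.053,-0.085],[0,-0.062,-0.079],[0,-0.069,-0.072],[0,-0.076,-0.065],[0,-0.082,-0.057],[0,-0.087,-0.048]], turn=[[0.1,0,0],[0.1,0,0],[0.1,0,0],[0.1,0,0],[0.1,0,0],[0.1,0,0],[0.1,0,0],[0.1,0,0]], grip=[0.4,0.4,0.4,0.4,0.4,0.4,0.4,0.4])

```text
t: 7.73
eef_pos: [0.52, -0.1383, 0.0731]
tool_rot: [0.243, 0.667, 0.238, -0.663]
contact_force: [-1.5, 0.3, -0.6]
gripper_width: 0.666
```

```bash
python3 off.py .5225 -.150 .073
```

```text
7.7333 [ 0.52   -0.1383  0.0731] q7 -0.92 F [-1.5  0.3 -0.6] M [-0.02  0.18  0.5 ] w 0.666
travel cm [0.02 1.06 0.55] level turn [-0.    -0.003 -0.008] yaw -0.877
```

Call:
apply_moves(travel=[[0,-0.093,-0.037],[0,-0.096,-0.028],[0,-0.098,-0.018],[0,-0.1,-0.008],[0,0,0]], turn=[[0.1,0,0],[0.1,0,0],[0.1,0,0],[0.1,0,0],[0,0,0]], grip=[0.4,0.4,0.4,0.4,0.4])

```text
t: 8.15
eef_pos: [0.5188, -0.1342, 0.0731]
tool_rot: [0.1, 0.703, 0.095, -0.698]
contact_force: [0.4, -1.0, -1.0]
gripper_width: 0.674
```

```bash
python3 off.py .5225 -.150 .073; python3 look.py w4 jaw bar; python3 - <<'E'
import cv2
im=cv2.imread("pics/w4.png"); cv2.imwrite("pics/c.png",cv2.resize(im[100:300,0:260],None,fx=3,fy=3,interpolation=0))
E
```

```text
8.15 [ 0.5188 -0.1342  0.0731] q7 -1.27 F [ 0.4 -1.  -1. ] M [ 0.02  0.17 -0.52] w 0.674
travel cm [0.02 1.62 0.08] level turn [ 0.    -0.005 -0.008] yaw -1.294
8.15 [ 0.5188 -0.1342  0.0731] [ 0.25  0.49 -0.14  2.02  0.12  0.63 -1.27]
[[ 0.007  0.273 -0.962]
 [-0.006 -0.962 -0.273]
 [-1.     0.008 -0.005]]
jaw 0.87 [ 52. 187.  88. 280.] ctr [ 0.4957 -0.0375  0.037 ] corners [[52.0, 187.0], [83.0, 185.0], [87.0, 278.0], [57.0, 279.0]] [[0.519, -0.0258], [0.5241, -0.0408], [0.4701, -0.0502], [0.4645, -0.0337]]
bar 0.74 [ 13. 177.  67. 284.] ctr [ 0.4905 -0.0189  0.033 ] corners [[10.0, 177.0], [60.0, 174.0], [67.0, 281.0], [18.0, 285.0]] [[0.5168, -0.002], [0.5257, -0.0269], [0.4614, -0.0377], [0.4514, -0.01]]
```

View pics/c.png

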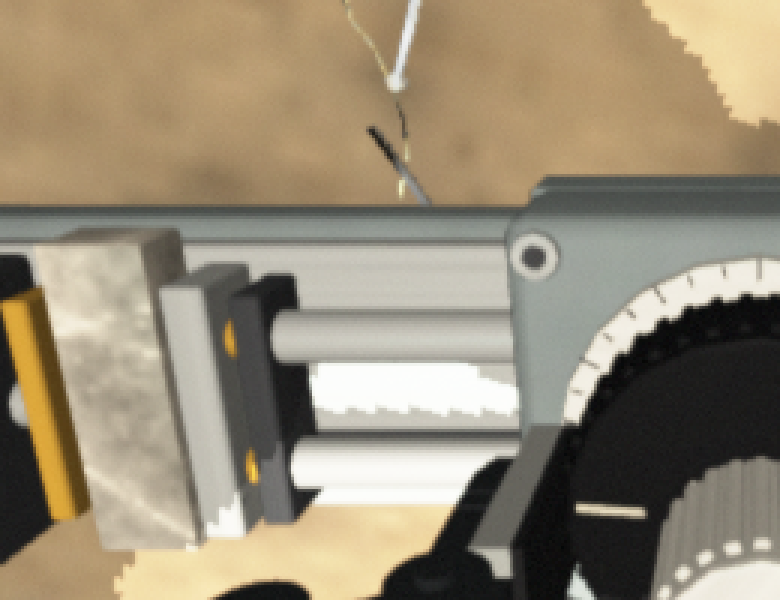

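```bash
python3 - <<'E'
from h import *
o=status.get_obs(); cp=campose("wrist",o); d=np.array([-.264,.9645,0])
f=lambda x,y,z: d@toz(cp,(x/3,100+y/3),z)
for y in (300,400,500): print(f(142+(y-240)*48/305,y,.033),f(163+(y-290)*44/245,y,.037), d@o["eef_pos"], f(40+(y-250)*62/295,y,.033))
E
```

```text
-0.15706487156045162 -0.16199991060358168 -0.26650726309428163 -0.13900476367509162
-0.15666070163463108 -0.16208409763069972 -0.26650726309428163 -0.13897708745283044
-0.1562287779543095 -0.16217406972092227 -0.26650726309428163 -0.138947509719598
```

The wrist view shows the bar's near edge and jaw edge still clearly apart, gap about 4.8 mm (4.4 from the turn angle, 5.3 from the picture). A last 0.17 rad on the large knob.

Call:
apply_moves(travel=[[0,-0.085,0],[0,-0.085,0],[0,0,0]], turn=[[0.085,0,0],[0.085,0,0],[0,0,0]], grip=[0.4,0.4,0.4])

```text
t: 8.55
eef_pos: [0.5184, -0.1327, 0.0731]
tool_rot: [0.043, 0.708, 0.039, -0.704]
contact_force: [-0.4, -0.1, 0.8]
gripper_width: 0.668
```

```bash
python3 off.py .5225 -.150 .073; python3 look.py w5 ; python3 - <<'E'
import cv2
im=cv2.imread("pics/w5.png"); cv2.imwrite("pics/d.png",cv2.resize(im[160:290,0:110],None,fx=4.5,fy=4.5,interpolation=2))
E
```

```text
8.55 [ 0.5184 -0.1327  0.0731] q7 -1.4 F [-0.4 -0.1  0.8] M [-0.08  0.09 -0.51] w 0.668
travel cm [ 0.02  1.76 -0.21] level turn [ 0.    -0.006 -0.006] yaw -1.455
8.55 [ 0.5184 -0.1327  0.0731] [ 0.21  0.49 -0.1   2.03  0.09  0.62 -1.4 ]
[[ 0.007  0.116 -0.993]
 [-0.005 -0.993 -0.116]
 [-1.     0.006 -0.006]]
```

View pics/d.png

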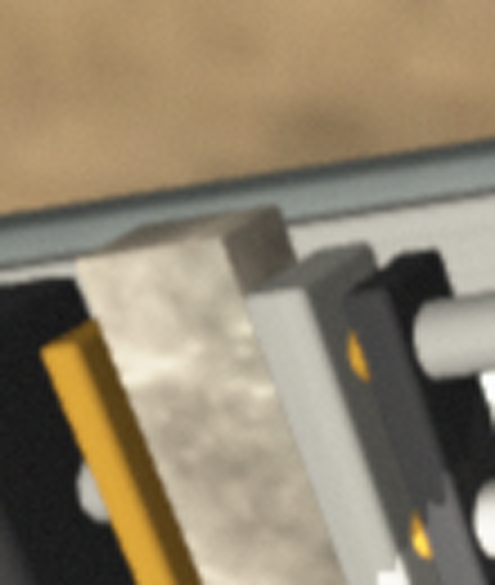

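```bash
python3 - <<'E'
from h import *
o=status.get_obs(); cp=campose("wrist",o); d=np.array([-.264,.9645,0])
g=lambda x,y,z:toz(cp,(x/4.5,160+y/4.5),z)
f=lambda x,y,z: (d@g(x,y,z)).round(5)
print(f(222,238,.033),"barcornerR", f(80,262,.033),"barL",f(250,295,.037),f(345,575,.037),"jaw",d@o["eef_pos"])
# predicted jaw edge & bar edge lines at gap values, relative to bar corner
e=np.array([.9645,.264,0]); b=f(222,238,.033); c=e@g(222,238,.033)
for s in (0,.02,.04):
    P=d*b+e*(c-s); P[2]=.033; u=proj(cp,P); print("bar edge crop",((u-[0,160])*4.5).round(1))
E
```

```text
-0.15684 barcornerR -0.13872 barL -0.16061 -0.16003 jaw -0.2648699158682531
bar edge crop [222.  238.2]
bar edge crop [274.8 385.8]
bar edge crop [324.3 524.3]
```

The gap reads about 3.5 mm in the picture and 2.8 mm from the turn angle, so about 3 mm. Next: release, rise, and wind the hand back for the fine knob.

Call:
apply_moves(travel=[[0,0,0],[0,0,0],[0,0,0],[0,0,0],[-1.5,0,0],[-3,0,0],[-2,0,0],[0,0,0]], turn=[[0,0,0],[0,0,0],[0,0,0],[0,0,0],[0,0,0],[0,0,0],[0,0,0],[-0.1,-0.006,-0.006]], grip=[0,0,0,0,0,0,0,0])

```text
t: 9.27
eef_pos: [0.5173, -0.1322, 0.1392]
tool_rot: [-0.082, -0.701, -0.083, 0.703]
contact_force: [0.3, -0.7, -0.3]
gripper_width: 0.999
```

Call:
apply_moves(travel=[[0,0,0],[0,0,0],[0,0,0],[0,0,0],[0,0,0],[0,0,0],[0,0,0],[0,0,0]], turn=[[-0.12,0,0],[-0.12,0,0],[-0.12,0,0],[-0.12,0,0],[-0.12,0,0],[-0.12,0,0],[-0.12,0,0],[-0.12,0,0]], grip=[0,0,0,0,0,0,0,0])

```text
t: 9.93
eef_pos: [0.5202, -0.1332, 0.1437]
tool_rot: [0.411, 0.578, 0.408, -0.575]
contact_force: [-0.1, 0.2, 0.0]
gripper_width: 1.0
```

Call:
apply_moves(travel=[[0,0,0],[0,0,0],[0,0,0],[0,0,0],[0,0,0],[0,0,0],[0,0,0]], turn=[[-0.12,0,0],[-0.12,0,0],[-0.12,0,0],[-0.12,0,0],[-0.06,0,0],[0,0,0],[0,0,0]], grip=[0,0,0,0,0.3,0.3,0.3])

```text
t: 10.52
eef_pos: [0.5207, -0.1343, 0.1448]
tool_rot: [0.558, 0.44, 0.552, -0.437]
contact_force: [0.2, 0.5, -0.3]
gripper_width: 0.699
```

```bash
python3 off.py .5184 -.1327 .096
```

```text
10.5167 [ 0.5207 -0.1343  0.1448] q7 0.12 F [ 0.2  0.5 -0.3] M [ 0.    0.02 -0.  ] w 0.699
travel cm [ 4.88 -0.23 -0.23] level turn [-0.     0.004 -0.008] yaw 0.233
```

Call:
apply_moves(travel=[[1,-0.2,-0.2],[1.5,0,0],[1.2,0,0],[0.6,0,0],[0,0,0],[0,0,0]], turn=[[0,0.004,-0.008],[0,0,0],[0,0,0],[0,0,0],[0,0,0],[0,0,0]], grip=[0.3,0.3,0.3,0.3,0.3,0.3])

```text
t: 11.02
eef_pos: [0.5178, -0.1327, 0.0981]
tool_rot: [0.553, 0.44, 0.554, -0.441]
contact_force: [0.2, 0.8, 0.6]
gripper_width: 0.698
```

```bash
python3 off.py .5184 -.1327 .096
```

```text
11.0167 [ 0.5178 -0.1327  0.0981] q7 0.07 F [0.2 0.8 0.6] M [0.01 0.03 0.  ] w 0.698
travel cm [0.21 0.06 0.02] level turn [-0.     0.     0.002] yaw 0.226
```

Call:
apply_moves(travel=[[0.1,0.05,0],[0,0,0],[0,0,0],[0,0,0],[0,0,0],[0,0,0],[0,0,0]], turn=[[0,0,0],[0,0,0],[0,0,0],[0,0,0],[0,0,0],[0,0,0],[0,0,0]], grip=[0.4,0.5,0.8,0.8,0.8,0.8,0.8], newtons=60)

```text
t: 11.6
eef_pos: [0.5185, -0.1324, 0.0979]
tool_rot: [0.553, 0.44, 0.553, -0.441]
contact_force: [-0.7, 0.3, -2.9]
gripper_width: 0.307
```

```bash
python3 off.py .5184 -.1327 .096
```

```text
11.6 [ 0.5185 -0.1324  0.0979] q7 0.07 F [-0.7  0.3 -2.9] M [ 0.05 -0.01  0.01] w 0.307
travel cm [ 0.19 -0.02  0.03] level turn [0.    0.001 0.002] yaw 0.226
```

Call:
apply_moves(travel=[[0,0,0],[0,0,0],[0,0,0],[0,0,0],[0,0,0],[0,0,0],[0,0,0],[0,0,0]], turn=[[0.1,0,0],[0.1,0,0],[0.1,0,0],[0.1,0,0],[0.1,0,0],[0.1,0,0],[0.1,0,0],[0.1,0,0]], grip=[0.8,0.8,0.8,0.8,0.8,0.8,0.8,0.8])

```text
t: 12.27
eef_pos: [0.5188, -0.1324, 0.0979]
tool_rot: [-0.328, -0.626, -0.328, 0.627]
contact_force: [1.0, -1.0, -3.2]
gripper_width: 0.306
```

```bash
python3 off.py .5184 -.1327 .096
```

```text
12.2667 [ 0.5188 -0.1324  0.0979] q7 -0.64 F [ 1.  -1.  -3.2] M [-0.04  0.    0.19] w 0.306
travel cm [ 0.19 -0.01  0.04] level turn [0.    0.001 0.   ] yaw -0.606
```

Call:
apply_moves(travel=[[0,0,0],[0,0,0],[0,0,0],[0,0,0]], turn=[[0.1,0,0],[0.1,0,0],[0.1,0,0],[0.1,0,0]], grip=[0.8,0.8,0.8,0.8])

```text
t: 12.6
eef_pos: [0.5189, -0.1325, 0.0979]
tool_rot: [-0.191, -0.681, -0.19, 0.681]
contact_force: [-0.6, 0.2, -2.6]
gripper_width: 0.304
```

```bash
python3 off.py .5184 -.1327 .096;python3 look.py w6 ; python3 - <<'E'
import cv2
im=cv2.imread("pics/w6.png"); cv2.imwrite("pics/e.png",im)
E
```

```text
12.6 [ 0.5189 -0.1325  0.0979] q7 -0.99 F [-0.6  0.2 -2.6] M [-0.02 -0.06  0.12] w 0.304
travel cm [ 0.19 -0.01  0.05] level turn [ 0.     0.001 -0.001] yaw -1.025
12.6 [ 0.5189 -0.1325  0.0979] [ 0.26  0.46 -0.16  2.01  0.11  0.69 -0.99]
[[-0.     0.519 -0.855]
 [-0.001 -0.855 -0.519]
 [-1.     0.001  0.001]]
```

View pics/e.png

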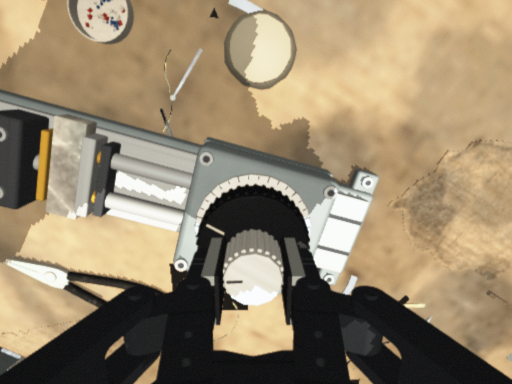

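The picture shows the jaw, at about column 90, now right at the bar (50–85), with the torque still at the friction level. Continuing in smaller steps and reading the torque each time.

Call:
apply_moves(travel=[[0,0,0],[0,0,0]], turn=[[0.08,0,0],[0.08,0,0]], grip=[0.8,0.8])

```text
t: 12.82
eef_pos: [0.5189, -0.1326, 0.0979]
tool_rot: [-0.134, -0.694, -0.133, 0.695]
contact_force: [0.4, -0.3, -2.9]
gripper_width: 0.304
```

```bash
python3 off.py .5184 -.1327 .096
```

```text
12.8167 [ 0.5189 -0.1326  0.0979] q7 -1.13 F [ 0.4 -0.3 -2.9] M [0.02 0.01 0.21] w 0.304
travel cm [ 0.19 -0.01  0.05] level turn [ 0.     0.001 -0.001] yaw -1.19
```

Call:
apply_moves(travel=[[0,0,0],[0,0,0]], turn=[[0.06,0,0],[0.06,0,0]], grip=[0.8,0.8])

```text
t: 12.98
eef_pos: [0.5189, -0.1326, 0.0979]
tool_rot: [-0.092, -0.701, -0.091, 0.701]
contact_force: [0.6, -0.8, -3.0]
gripper_width: 0.307
```

```bash
python3 off.py .5184 -.1327 .096
```

```text
12.9833 [ 0.5189 -0.1326  0.0979] q7 -1.24 F [ 0.6 -0.8 -3. ] M [0.04 0.01 0.22] w 0.307
travel cm [ 0.19 -0.01  0.05] level turn [ 0.     0.001 -0.002] yaw -1.311
```

```bash
cat > tq.py <<'E'
from h import *
L=[]
for i in range(6):
    o=status.get_obs(); L.append([o["torque"][2],o["joint_torque"][6]]); eyes.read_camera("wrist")
A=rot(o["tool_rot"]); print(np.round(L,3).T.tolist(),np.mean(L,0).round(3),"yaw",np.arctan2(A[1,1],A[0,1]).round(4),"turned",(.226-np.arctan2(A[1,1],A[0,1])).round(3),o["t"])
E
python3 tq.py
```

```text
[[0.223, 0.065, -0.028, -0.052, -0.001, 0.074], [0.563, 0.115, -0.562, -0.185, -0.022, -0.045]] [ 0.047 -0.023] yaw -1.3086 turned 1.535 13.2333
```

```bash
python3 - <<'E'
import cv2
from h import *
o=status.get_obs(); print(o["eef_pos"],o["tool_rot"])
im=eyes.read_camera("wrist")[:,:,::-1]; cv2.imwrite("pics/w7.png",im); cv2.imwrite("pics/f.png",cv2.resize(im[160:290,0:150],None,fx=4.5,fy=4.5,interpolation=2))
E
```

```text
[ 0.51891126 -0.13263228  0.09787324] [-0.09275069 -0.70081355 -0.09174058  0.70131401]
```

View pics/f.png

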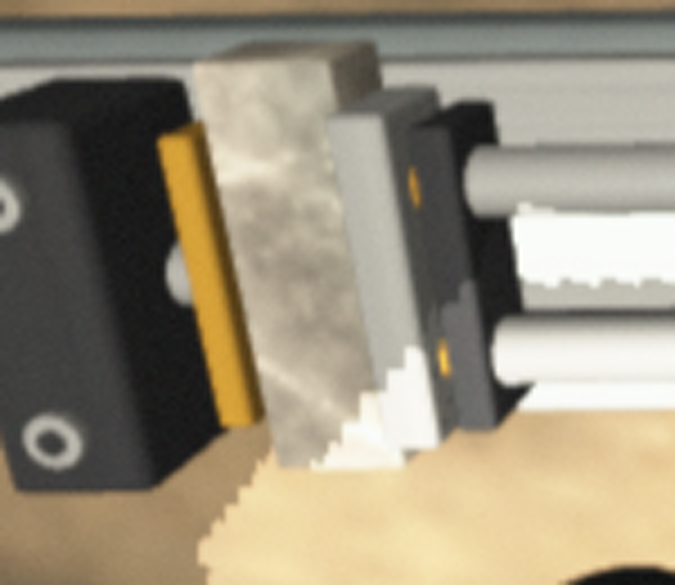

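The picture shows the jaw touching the bar and the pad/bar edges within about 1 px, so it is nearly seated. Continuing in small steps, reading torque.

Call:
apply_moves(travel=[[0,0,0],[0,0,0]], turn=[[0.04,0,0],[0.04,0,0]], grip=[0.8,0.8])

```text
t: 13.5
eef_pos: [0.5189, -0.1327, 0.0979]
tool_rot: [-0.065, -0.704, -0.064, 0.704]
contact_force: [-0.3, -1.0, -2.1]
gripper_width: 0.303
```

```bash
python3 off.py .5184 -.1327 .096
```

```text
13.5 [ 0.5189 -0.1327  0.0979] q7 -1.3 F [-0.3 -1.  -2.1] M [-0.01 -0.04  0.18] w 0.303
travel cm [ 0.19 -0.01  0.05] level turn [-0.     0.001 -0.001] yaw -1.388
```

Call:
apply_moves(travel=[[0,0,0]], turn=[[0.04,0,0]], grip=[0.8])

```text
t: 13.58
eef_pos: [0.519, -0.1327, 0.0979]
tool_rot: [-0.051, -0.705, -0.05, 0.705]
contact_force: [0.3, -0.5, -1.9]
gripper_width: 0.304
```

```bash
python3 off.py .5184 -.1327 .096
```

```text
13.5833 [ 0.519  -0.1327  0.0979] q7 -1.33 F [ 0.3 -0.5 -1.9] M [-0.01 -0.01  0.21] w 0.304
travel cm [ 0.19 -0.01  0.06] level turn [-0.     0.    -0.001] yaw -1.428
```

Call:
apply_moves(travel=[[0,0,0]], turn=[[0.04,0,0]], grip=[0.8])

```text
t: 13.67
eef_pos: [0.5189, -0.1327, 0.0979]
tool_rot: [-0.037, -0.706, -0.036, 0.706]
contact_force: [0.1, -1.3, -3.5]
gripper_width: 0.304
```

```bash
python3 off.py .5184 -.1327 .096
```

```text
13.6667 [ 0.5189 -0.1327  0.0979] q7 -1.37 F [ 0.1 -1.3 -3.5] M [-0.02 -0.06  0.26] w 0.304
travel cm [ 0.19 -0.    0.05] level turn [ 0.     0.    -0.001] yaw -1.468
```

```bash
cat > reg.py <<'E'
from h import *
import json,sys,os
# rectify wrist frame to plane z in vise coords (s along +y of vise, e across), register patches vs previous
D=np.array([-.264,.9645,0]);E=np.array([.9645,.264,0]);O=np.array([.5185,-.1325,0])
def rect(im,cp,z,s0,s1,e0,e1,r=.00025):
    s=np.arange(s0,s1,r);e=np.arange(e0,e1,r);P=O+D*s[:,None,None]+E*e[None,:,None];P=P+[0,0,z]
    K,A,p=cp;c=(P-p)@A@K.T;uv=(c[...,:2]/c[...,2:]).astype(np.float32)
    g=cv2.cvtColor(im,cv2.COLOR_BGR2GRAY).astype(np.float32);return cv2.remap(g,uv[...,0],uv[...,1],1)
PT=dict(bar=(.033,.109,.127,-.028,.022),jaw=(.037,.101,.109,-.02,.02),tail=(.045,.129,.141,-.02,.02),plate=(.05,.03,.045,0,.042))
def frame(name):
    f=f"pics/{name}.npz"
    if not os.path.exists(f):
        o=status.get_obs();im=eyes.read_camera("wrist")[:,:,::-1];np.savez(f,im=im,p=o["eef_pos"],q=o["tool_rot"])
    d=np.load(f);return d["im"],campose("wrist",dict(eef_pos=d["p"],tool_rot=d["q"]))
def cmp(a,b):
    (ia,ca),(ib,cb)=frame(a),frame(b);out={}
    for k,v in PT.items():
        A,B=[rect(i,c,*v) for i,c in((ia,ca),(ib,cb))]
        try:
            cc,W=cv2.findTransformECC(A,B,np.eye(2,3,dtype=np.float32),cv2.MOTION_TRANSLATION,(3,200,1e-6));out[k]=((W[1,2]*.25).round(3),(W[0,2]*.25).round(3),round(cc,3))
        except cv2.error: out[k]=None
    print(a,b,out)
if __name__=="__main__":
    for a,b in zip(sys.argv[1:],sys.argv[2:]): cmp(a,b)
E
python3 - <<'E'
import numpy as np,cv2
np.savez("pics/A.npz",im=cv2.imread("pics/w7.png"),p=[0.51891126,-0.13263228,0.09787324],q=[-0.09275069,-0.70081355,-0.09174058,0.70131401])
E
python3 reg.py A B; python3 - <<'E'
from reg import *
i,c=frame("B"); cv2.imwrite("pics/rect.png",cv2.resize(rect(i,c,.033,.09,.15,-.04,.05),None,fx=2,fy=2))
E
python3 off.py .5184 -.1327 .096
```

```text
A B {'bar': (np.float32(1.272), np.float32(0.868), 0.91), 'jaw': (np.float32(-0.116), np.float32(3.423), 0.922), 'tail': (np.float32(-0.064), np.float32(-0.229), 0.989), 'plate': (np.float32(0.24), np.float32(0.196), 0.871)}
13.7167 [ 0.519  -0.1327  0.0979] q7 -1.37 F [ 1.3 -0.8 -2.1] M [ 0.01 -0.05  0.1 ] w 0.306
travel cm [ 0.19 -0.    0.05] level turn [ 0.     0.    -0.001] yaw -1.47[ WARN:0@0.037] global loadsave.cpp:1063 imwrite_ Unsupported depth image for selected encoder is fallbacked to CV_8U.
```

View pics/rect.png

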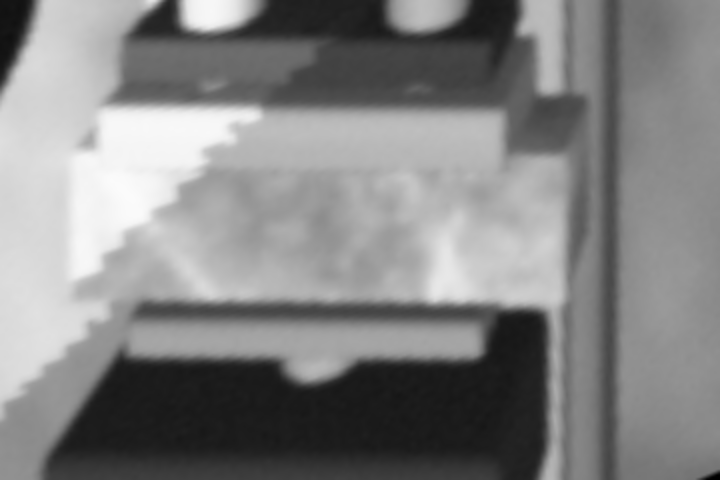

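The rectified view shows the bar top, with a narrow dark strip between it and the brass pad. I'll compare that strip's width across frames numerically.

```bash
cat > strip.py <<'E'
from reg import *
for n in sys.argv[1:]:
    i,c=frame(n); r=rect(i,c,.033,.09,.145,-.002,.018).mean(1)
    s=.09+.00025*np.arange(len(r)); 
    g=np.diff(r); t=[(round(s[k]*1e3+.125,2),int(g[k])) for k in range(1,len(g)-1) if abs(g[k])>6 and abs(g[k])>=abs(g[k-1]) and abs(g[k])>abs(g[k+1])]
    print(n,t); print(r[70:130].round().astype(int).tolist())
E
python3 - <<'E'
import numpy as np,cv2
s=.7071
def q(y):return 0
import sys
sys.path.insert(0,'.')
# w6 pose
A=np.array([[0,.519,-.855],[-.001,-.855,-.519],[-1,.001,.001]])
from scipy.spatial.transform import Rotation as R
x,y,z,w=R.from_matrix(A).as_quat()
np.savez("pics/W6.npz",im=cv2.imread("pics/w6.png"),p=[.5189,-.1325,.0979],q=[w,x,y,z])
x,y,z,w=R.from_matrix(np.array([[ 0.007,0.116,-0.993],[-0.005,-0.993,-0.116],[-1,0.006,-0.006]])).as_quat()
np.savez("pics/W5.npz",im=cv2.imread("pics/w5.png"),p=[.5184,-.1327,.0731],q=[w,x,y,z])
E
python3 strip.py W5 W6 A B
```

```text
W5 [(np.float64(90.38), 6), (np.float64(96.12), 6), (np.float64(100.12), 17), (np.float64(126.62), -28), (np.float64(130.38), 13), (np.float64(135.12), -19)]
[183, 180, 176, 175, 176, 178, 179, 180, 181, 182, 182, 182, 183, 182, 182, 181, 180, 180, 179, 179, 178, 178, 177, 177, 177, 177, 177, 177, 177, 177, 178, 178, 179, 180, 180, 180, 180, 180, 179, 178, 178, 178, 178, 179, 179, 180, 180, 180, 180, 180, 180, 180, 180, 180, 180, 181, 181, 181, 182, 182]
W6 [(np.float64(92.12), -11), (np.float64(93.38), 6), (np.float64(98.88), 7), (np.float64(102.62), 19), (np.float64(127.62), -30), (np.float64(129.38), 16), (np.float64(134.12), -19), (np.float64(137.12), -7)]
[185, 185, 184, 184, 184, 184, 183, 182, 181, 178, 175, 172, 172, 174, 176, 177, 177, 176, 176, 175, 174, 173, 173, 172, 172, 171, 171, 171, 171, 171, 171, 171, 171, 171, 172, 173, 173, 174, 174, 174, 174, 173, 172, 172, 172, 172, 172, 173, 173, 173, 173, 173, 173, 173, 173, 173, 174, 174, 174, 175]
A [(np.float64(93.12), -9), (np.float64(94.38), 6), (np.float64(103.12), 18), (np.float64(127.62), -28), (np.float64(129.88), 14), (np.float64(134.62), -18), (np.float64(137.37), -6)]
[186, 185, 184, 184, 183, 183, 183, 182, 182, 181, 180, 179, 176, 173, 172, 173, 175, 176, 176, 175, 175, 174, 173, 173, 172, 172, 172, 171, 171, 171, 171, 171, 171, 172, 172, 173, 173, 174, 174, 174, 174, 173, 173, 173, 172, 172, 173, 173, 174, 174, 174, 174, 174, 174, 174, 174, 174, 174, 175, 175]
B [(np.float64(93.62), -9), (np.float64(103.38), 16), (np.float64(127.88), -24), (np.float64(129.88), 13), (np.float64(134.87), -17)]
[186, 185, 184, 184, 183, 183, 182, 182, 182, 181, 181, 180, 179, 177, 174, 171, 171, 172, 173, 174, 174, 173, 173, 172, 172, 171, 171, 171, 170, 170, 171, 171, 170, 170, 171, 172, 172, 173, 173, 174, 174, 173, 173, 172, 172, 172, 172, 172, 173, 173, 173, 173, 173, 173, 173, 173, 173, 173, 174, 174]
```

Relative to the pad, the jaw has not advanced since the 1.25 rad frame, while the torque has risen. So the bar was already seated. I'll refine the seat angle with sub-pixel edges before moving further.

```bash
python3 - <<'E'
from reg import *
def edges(n,z,wins):
    i,c=frame(n); r=rect(i,c,z,.085,.15,-.002,.018,.0001).mean(1); r=cv2.GaussianBlur(r[None],(0,0),4)[0]
    g=np.gradient(r); s=.085+.0001*np.arange(len(r)); out=[]
    for lo,hi,sg in wins:
        m=(s>lo)&(s<hi); k=np.where(m)[0][np.argmax(sg*g[m])]; a,b,d=sg*g[k-1:k+2]
        out.append(round((s[k]+.0001*.5*(a-d)/(a-2*b+d))*1e3,2))
    return out
for n,sh in (("W5",0),("W6",.0022),("A",.0028),("B",.003)):
    k=eyes and frame(n)[1][2]
    print(n,"cam s,z",((k-O)@D).round(4),k[2].round(4))
    print("  plateback,jawrear z37",edges(n,.037,[(.086,.0965,-1),(.097,.106,1)]),"barfar z33",edges(n,.033,[(.124,.1295,-1)]),"pad front/rear", {z:edges(n,z,[(.1275,.1325,1),(.132,.137,-1)]) for z in(.029,.033,.037,.041)})
E
```

```text
W5 cam s,z -0.0105 0.1978
  plateback,jawrear z37 [np.float64(86.41), np.float64(97.51)] barfar z33 [np.float64(126.73)] pad front/rear {0.029: [np.float64(131.92), np.float64(136.32)], 0.033: [np.float64(130.37), np.float64(135.26)], 0.037: [np.float64(124.87), np.float64(131.35)], 0.041: [np.float64(132.67), np.float64(136.83)]}
W6 cam s,z 0.0212 0.2221
  plateback,jawrear z37 [np.float64(86.78), np.float64(100.86)] barfar z33 [np.float64(127.51)] pad front/rear {0.029: [np.float64(131.82), np.float64(136.58)], 0.033: [np.float64(129.52), np.float64(134.18)], 0.037: [np.float64(127.0), np.float64(131.65)], 0.041: [np.float64(126.97), np.float64(132.17)]}
A cam s,z -0.0002 0.222
  plateback,jawrear z37 [np.float64(85.92), np.float64(100.97)] barfar z33 [np.float64(127.67)] pad front/rear {0.029: [np.float64(132.62), np.float64(139.36)], 0.033: [np.float64(129.86), np.float64(134.61)], 0.037: [np.float64(126.43), np.float64(131.53)], 0.041: [np.float64(127.06), np.float64(127.0)]}
B cam s,z -0.0123 0.2221
  plateback,jawrear z37 [np.float64(85.17), np.float64(101.03)] barfar z33 [np.float64(127.78)] pad front/rear {0.029: [np.float64(133.26), np.float64(136.12)], 0.033: [np.float64(130.07), np.float64(134.87)], 0.037: [np.float64(126.15), np.float64(131.56)], 0.041: [np.float64(133.06), np.float64(133.35)]}
```

The evidence puts the seat at about 1.05–1.25 rad, so the load may now be above 25 N. I'll ease the small knob back and re-approach in small steps, reading torque at each one, to find the seat properly.

```bash
cat > m.py <<'E'
from h import *
o=status.get_obs();A=rot(o["tool_rot"]);y=np.arctan2(A[1,1],A[0,1]);r=(round(.226-y,3),round(o["torque"][2],3))
open("log.txt","a").write(f"{r[0]} {r[1]} {o['t']}\n");print(*r,round(o["t"],2),round(o["gripper_width"],3))
E
python3 m.py
```

```text
1.696 0.103 13.72 0.306
```

Call:
apply_moves(travel=[[0,0,0],[0,0,0]], turn=[[-0.06,0,0],[-0.06,0,0]], grip=[0.8,0.8])

```text
t: 13.88
eef_pos: [0.5189, -0.1327, 0.0979]
tool_rot: [-0.08, -0.702, -0.079, 0.703]
contact_force: [-0.4, -1.1, -3.4]
gripper_width: 0.305
```

```bash
python3 m.py
```

```text
1.571 -0.102 13.88 0.305
```

Call:
apply_moves(travel=[[0,0,0],[0,0,0]], turn=[[-0.08,0,0],[-0.08,0,0]], grip=[0.8,0.8])

```text
t: 14.05
eef_pos: [0.5189, -0.1326, 0.0979]
tool_rot: [-0.14, -0.693, -0.139, 0.694]
contact_force: [0.8, 0.3, -2.8]
gripper_width: 0.309
```

```bash
python3 m.py
```

```text
1.401 -0.079 14.05 0.309
```

Call:
apply_moves(travel=[[0,0,0],[0,0,0]], turn=[[-0.08,0,0],[-0.08,0,0]], grip=[0.8,0.8])

```text
t: 14.22
eef_pos: [0.5189, -0.1325, 0.0979]
tool_rot: [-0.198, -0.679, -0.198, 0.679]
contact_force: [-0.0, -0.8, -3.6]
gripper_width: 0.304
```

```bash
python3 m.py
```

```text
1.229 -0.094 14.22 0.304
```

Call:
apply_moves(travel=[[0,0,0],[0,0,0]], turn=[[-0.08,0,0],[-0.08,0,0]], grip=[0.8,0.8])

```text
t: 14.38
eef_pos: [0.5189, -0.1325, 0.0979]
tool_rot: [-0.255, -0.659, -0.255, 0.66]
contact_force: [-0.3, -0.2, -1.9]
gripper_width: 0.303
```

```bash
python3 m.py
```

```text
1.058 -0.153 14.38 0.303
```

Call:
apply_moves(travel=[[0,0,0],[0,0,0]], turn=[[-0.08,0,0],[-0.08,0,0]], grip=[0.8,0.8])

```text
t: 14.55
eef_pos: [0.5188, -0.1324, 0.0979]
tool_rot: [-0.311, -0.635, -0.311, 0.635]
contact_force: [0.3, -0.8, -2.8]
gripper_width: 0.306
```

```bash
python3 m.py
```

```text
0.887 -0.169 14.55 0.306
```

Call:
apply_moves(travel=[[0,0,0],[0,0,0]], turn=[[-0.08,0,0],[-0.08,0,0]], grip=[0.8,0.8])

```text
t: 14.72
eef_pos: [0.5188, -0.1324, 0.0979]
tool_rot: [0.363, 0.606, 0.364, -0.606]
contact_force: [0.4, -0.1, -2.9]
gripper_width: 0.304
```

```bash
python3 m.py
```

```text
0.716 -0.165 14.72 0.304
```

Call:
apply_moves(travel=[[0,0,0],[0,0,0]], turn=[[0.05,0,0],[0.05,0,0]], grip=[0.8,0.8])

```text
t: 14.88
eef_pos: [0.5187, -0.1324, 0.0979]
tool_rot: [0.335, 0.623, 0.335, -0.623]
contact_force: [1.2, -0.2, -1.6]
gripper_width: 0.307
```

```bash
python3 m.py
```

```text
0.81 0.03 14.88 0.307
```

Call:
apply_moves(travel=[[0,0,0]], turn=[[0.04,0,0]], grip=[0.8])

```text
t: 14.97
eef_pos: [0.5188, -0.1325, 0.0979]
tool_rot: [0.322, 0.63, 0.323, -0.629]
contact_force: [0.1, -0.5, -3.4]
gripper_width: 0.3
```

```bash
python3 m.py
```

```text
0.85 0.135 14.97 0.3
```

Call:
apply_moves(travel=[[0,0,0]], turn=[[0.04,0,0]], grip=[0.8])

```text
t: 15.05
eef_pos: [0.5188, -0.1325, 0.0979]
tool_rot: [0.309, 0.636, 0.31, -0.635]
contact_force: [0.1, -0.0, -3.4]
gripper_width: 0.306
```

```bash
python3 m.py
```

```text
0.89 0.115 15.05 0.306
```

Call:
apply_moves(travel=[[0,0,0]], turn=[[0.04,0,0]], grip=[0.8])

```text
t: 15.13
eef_pos: [0.5188, -0.1325, 0.0979]
tool_rot: [0.297, 0.642, 0.298, -0.641]
contact_force: [-0.1, -0.6, -2.6]
gripper_width: 0.304
```

```bash
python3 m.py
```

```text
0.93 0.192 15.13 0.304
```

Call:
apply_moves(travel=[[0,0,0]], turn=[[0.04,0,0]], grip=[0.8])

```text
t: 15.22
eef_pos: [0.5188, -0.1325, 0.0979]
tool_rot: [0.284, 0.648, 0.285, -0.647]
contact_force: [0.1, 0.1, -2.5]
gripper_width: 0.305
```

```bash
python3 m.py
```

```text
0.969 0.138 15.22 0.305
```

Call:
apply_moves(travel=[[0,0,0]], turn=[[0.04,0,0]], grip=[0.8])

```text
t: 15.3
eef_pos: [0.5188, -0.1325, 0.0979]
tool_rot: [0.271, 0.653, 0.272, -0.653]
contact_force: [0.1, -1.1, -3.4]
gripper_width: 0.306
```

```bash
python3 m.py
```

```text
1.009 0.162 15.3 0.306
```

Call:
apply_moves(travel=[[0,0,0]], turn=[[0.04,0,0]], grip=[0.8])

```text
t: 15.38
eef_pos: [0.5189, -0.1325, 0.0979]
tool_rot: [0.258, 0.659, 0.259, -0.658]
contact_force: [0.6, -0.9, -2.9]
gripper_width: 0.307
```

```bash
python3 m.py
```

```text
1.049 0.16 15.38 0.307
```

Call:
apply_moves(travel=[[0,0,0]], turn=[[0.04,0,0]], grip=[0.8])

```text
t: 15.47
eef_pos: [0.5188, -0.1325, 0.0979]
tool_rot: [0.245, 0.664, 0.246, -0.663]
contact_force: [1.5, -0.1, -2.2]
gripper_width: 0.3
```

```bash
python3 m.py
```

```text
1.089 0.149 15.47 0.3
```

Call:
apply_moves(travel=[[0,0,0]], turn=[[0.04,0,0]], grip=[0.8])

```text
t: 15.55
eef_pos: [0.5188, -0.1325, 0.0979]
tool_rot: [0.232, 0.668, 0.232, -0.668]
contact_force: [0.5, -0.4, -3.2]
gripper_width: 0.304
```

```bash
python3 m.py
```

```text
1.128 0.169 15.55 0.304
```

Call:
apply_moves(travel=[[0,0,0]], turn=[[0.04,0,0]], grip=[0.8])

```text
t: 15.63
eef_pos: [0.5189, -0.1325, 0.0979]
tool_rot: [0.218, 0.673, 0.219, -0.672]
contact_force: [0.3, -0.4, -1.8]
gripper_width: 0.304
```

```bash
python3 m.py
```

```text
1.168 0.163 15.63 0.304
```

Call:
apply_moves(travel=[[0,0,0]], turn=[[0.04,0,0]], grip=[0.8])

```text
t: 15.72
eef_pos: [0.5189, -0.1326, 0.0979]
tool_rot: [0.205, 0.677, 0.206, -0.676]
contact_force: [-0.0, -1.1, -2.9]
gripper_width: 0.301
```

```bash
python3 m.py
```

```text
1.208 0.155 15.72 0.301
```

Call:
apply_moves(travel=[[0,0,0]], turn=[[0.04,0,0]], grip=[0.8])

```text
t: 15.8
eef_pos: [0.5189, -0.1326, 0.0979]
tool_rot: [0.191, 0.681, 0.192, -0.68]
contact_force: [0.2, -0.7, -2.7]
gripper_width: 0.307
```

```bash
python3 m.py
```

```text
1.248 0.171 15.8 0.307
```

Call:
apply_moves(travel=[[0,0,0]], turn=[[0.04,0,0]], grip=[0.8])

```text
t: 15.88
eef_pos: [0.5189, -0.1326, 0.0979]
tool_rot: [0.178, 0.685, 0.179, -0.684]
contact_force: [0.3, -1.1, -2.8]
gripper_width: 0.305
```

```bash
python3 m.py
```

```text
1.287 0.191 15.88 0.305
```

Call:
apply_moves(travel=[[0,0,0]], turn=[[0.04,0,0]], grip=[0.8])

```text
t: 15.97
eef_pos: [0.5189, -0.1326, 0.0979]
tool_rot: [0.164, 0.688, 0.165, -0.687]
contact_force: [0.1, 0.0, -2.8]
gripper_width: 0.31
```

```bash
python3 m.py
```

```text
1.327 0.136 15.97 0.31
```

Call:
apply_moves(travel=[[0,0,0]], turn=[[0.04,0,0]], grip=[0.8])

```text
t: 16.05
eef_pos: [0.5189, -0.1326, 0.0979]
tool_rot: [0.151, 0.691, 0.151, -0.69]
contact_force: [0.3, -0.3, -3.0]
gripper_width: 0.31
```

```bash
python3 m.py
```

```text
1.367 0.15 16.05 0.31
```

Call:
apply_moves(travel=[[0,0,0]], turn=[[0.04,0,0]], grip=[0.8])

```text
t: 16.13
eef_pos: [0.5189, -0.1326, 0.0979]
tool_rot: [0.137, 0.694, 0.138, -0.693]
contact_force: [0.6, -1.0, -2.6]
gripper_width: 0.305
```

```bash
python3 m.py
```

```text
1.406 0.188 16.13 0.305
```

Call:
apply_moves(travel=[[0,0,0]], turn=[[0.04,0,0]], grip=[0.8])

```text
t: 16.22
eef_pos: [0.5189, -0.1326, 0.0979]
tool_rot: [0.123, 0.697, 0.124, -0.696]
contact_force: [1.2, -0.6, -2.4]
gripper_width: 0.304
```

```bash
python3 m.py
```

```text
1.446 0.208 16.22 0.304
```

Call:
apply_moves(travel=[[0,0,0]], turn=[[0.04,0,0]], grip=[0.8])

```text
t: 16.3
eef_pos: [0.5189, -0.1326, 0.0979]
tool_rot: [0.109, 0.699, 0.11, -0.698]
contact_force: [-0.2, 0.2, -2.6]
gripper_width: 0.309
```

```bash
python3 m.py
```

```text
1.485 0.206 16.3 0.309
```

Call:
apply_moves(travel=[[0,0,0]], turn=[[0.03,0,0]], grip=[0.8])

```text
t: 16.38
eef_pos: [0.5189, -0.1327, 0.0979]
tool_rot: [0.099, 0.701, 0.1, -0.7]
contact_force: [-0.1, -0.3, -1.7]
gripper_width: 0.305
```

```bash
python3 m.py; python3 - <<'E'
import numpy as np
from scipy.optimize import curve_fit
d=np.loadtxt("log.txt"); d=d[d[:,2]>14.95][:,:2]
d=np.vstack([d,[[.832,.19],[1.251,.12],[1.416,.21],[1.537,.223],[1.614,.18],[1.654,.21],[1.694,.26]]])
f=lambda t,a,s:a+.214*np.maximum(t-s,0)
p,c=curve_fit(f,*d.T,p0=[.15,1.25]); print(p,np.sqrt(np.diag(c)),(d[:,1]-f(d[:,0],*p)).std(),"load at 1.53",71.4*(1.53-p[1]))
E
```

```text
1.515 0.203 16.38 0.305
[0.15785714 1.31057034] [0.00646587 0.04554986] 0.023205187565390095 load at 1.53 15.667277971573423
```

Fitting the readings gives friction 0.158 N·m and a seat at about 1.26–1.31 rad, so the earlier peak was about 27–31 N. I'll aim for 1.61 rad, about 25 N.

Call:
apply_moves(travel=[[0,0,0]], turn=[[0.035,0,0]], grip=[0.8])

```text
t: 16.47
eef_pos: [0.5189, -0.1327, 0.0979]
tool_rot: [0.087, 0.702, 0.087, -0.701]
contact_force: [0.5, -0.5, -2.6]
gripper_width: 0.302
```

```bash
python3 m.py
```

```text
1.55 0.226 16.47 0.302
```

Call:
apply_moves(travel=[[0,0,0]], turn=[[0.035,0,0]], grip=[0.8])

```text
t: 16.55
eef_pos: [0.5189, -0.1327, 0.0979]
tool_rot: [0.074, 0.704, 0.075, -0.703]
contact_force: [-0.4, -0.3, -2.7]
gripper_width: 0.302
```

```bash
python3 m.py
```

```text
1.585 0.199 16.55 0.302
```

Call:
apply_moves(travel=[[0,0,0]], turn=[[0.03,0,0]], grip=[0.8])

```text
t: 16.63
eef_pos: [0.5189, -0.1327, 0.0979]
tool_rot: [0.064, 0.705, 0.064, -0.704]
contact_force: [0.3, -0.9, -2.6]
gripper_width: 0.307
```

```bash
python3 m.py; python3 - <<'E'
import numpy as np
from scipy.optimize import curve_fit
d=np.loadtxt("log.txt"); d=d[d[:,2]>13.9]; d=d[(d[:,2]<14.8)|(d[:,2]>14.95)]
sg=np.where(d[:,2]<14.8,-1,1); d=d[:,:2]
e=np.array([[.832,.19],[1.251,.12],[1.416,.21],[1.537,.223],[1.614,.18],[1.654,.21],[1.694,.26]])
d=np.vstack([d,e]); sg=np.r_[sg,np.ones(7)]
for m in (sg>0,sg!=0):
    f=lambda t,a,s:a*sg[m]+.214*np.maximum(t-s,0)
    p,c=curve_fit(f,*d[m].T,p0=[.15,1.25]); print(p,np.sqrt(np.diag(c)),"load at 1.615",71.4*(1.615-p[1]))
E
```

```text
1.615 0.252 16.63 0.307
[0.15785714 1.30111949] [0.00638518 0.0421963 ] load at 1.615 22.411068211683904
[0.15012344 1.25094877] [0.00578306 0.03765102] load at 1.615 25.99325815014044
```

Load estimate is 22–26 N, so I release and withdraw.

Call:
apply_moves(travel=[[0,0,0],[0,0,0],[0,0,0],[0,0,0],[0,0,0],[-1,0,0],[-3,0,0],[-3,0,0]], turn=[[0,0,0],[0,0,0],[0,0,0],[0,0,0],[0,0,0],[0,0,0],[0,0,0],[0,0,0]], grip=[0.8,0.3,0.3,0.3,0.3,0.3,0.3,0.3])

```text
t: 17.3
eef_pos: [0.5157, -0.1316, 0.1663]
tool_rot: [-0.064, -0.701, -0.068, 0.707]
contact_force: [0.5, -0.9, 0.2]
gripper_width: 0.7
```

Call:
apply_moves(travel=[[-3,0,0],[-1,0,0],[0,0,0],[0,0,0]], turn=[[0,0,0],[0,0,0],[0,0,0],[0,0,0]], grip=[0,0,0,0])

```text
t: 17.63
eef_pos: [0.5193, -0.1322, 0.2175]
tool_rot: [0.066, 0.705, 0.067, -0.703]
contact_force: [1.1, -0.6, -0.5]
gripper_width: 0.998
```

```bash
python3 off.py .5184 -.1327 .2; python3 look.py w9
```

```text
17.6333 [ 0.5193 -0.1322  0.2175] q7 -1.27 F [ 1.1 -0.6 -0.5] M [ 0.02 -0.02  0.01] w 0.998
travel cm [1.75 0.03 0.11] level turn [-0.    -0.004  0.001] yaw -1.383
17.6333 [ 0.5193 -0.1322  0.2175] [ 0.2   0.29 -0.08  1.92  0.02  0.93 -1.27]
[[ 0.004  0.187 -0.982]
 [ 0.002 -0.982 -0.187]
 [-1.    -0.001 -0.004]]
```

View pics/w9.png

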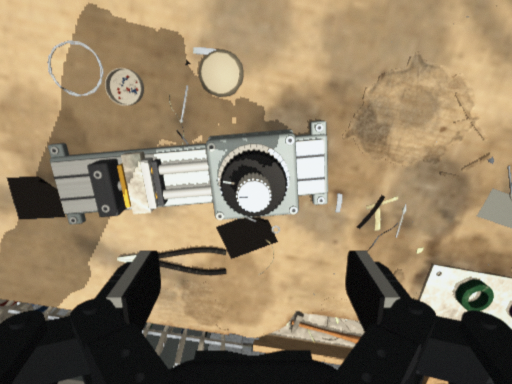

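The final picture shows the bar (columns 130–155) held between the jaw and the brass pad (122–130). Pliers, wax and dish are undisturbed, and the hand is clear.

```bash
python3 -c "
from station import bot; print(bot.hand_in())"
```

```text
the job is handed in; nothing more can be done
None
```

The bar is clamped against the brass stop pad at an estimated 22–26 N. The job was handed in at about 17.6 s with the gripper open and clear.

- **Large knob:** I turned it about 1.81 rad clockwise and stopped before contact. The gap then read 3.5 mm in the picture and 2.8 mm from the turn angle. I did not touch it again.
- **Small knob:** I turned it clockwise to 1.69 rad, then could not tell from single noisy torque readings how hard it was clamping. I backed it off to 0.72 rad and came forward again in small steps to 1.615 rad. So the small knob was not turned clockwise only.
- **Load:** The torque fit gives about 0.15–0.16 N·m of friction and a seat at about 1.25–1.30 rad. That puts the final load at 22–26 N, uncertain by about 3 N. The highest load was probably 28–32 N, at the first 1.69 rad.
- **Disagreement:** Jaw-edge measurements in the pictures suggested the bar seated earlier, as early as about 1.0–1.2 rad. If that were right, the final load would be about 30 N or more and the first pass could have reached or passed 40 N.
- **Last picture:** The bar sits between the jaw and the pad, and the pliers, wax and dish look undisturbed.

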